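# Hook the tester stand into its alarm block

## Robot

A 6-joint arm with a two-finger parallel gripper is mounted at the origin on the work surface. World frame = base frame: x ahead of the robot, y to its left, z up, the work surface at z = 0. Lengths are in mm, angles in rad, forces in N, time in s.
With the tool pointing down it reaches from about 350 to 925 mm from the base axis. Payload 6.4 kg.
Tool frame: the origin (TCP) lies at the very end of the fingers, on their centre line; the grasp point (between the pads) lies 19 mm behind it; z points along the fingers, x is the direction in which the jaws open and shut, and the axes are right-handed (so a half turn about z gives the same grasp; the last joint's range is limited). The gripper opens to 85 mm and grips with 20 to 120 N. Pads are 22 mm wide; open, the fingers measure 114 mm over their backs; the gripper's body (76 mm by 85 mm) begins 54 mm behind the grasp point. The pads swing forward as they close: fully open they stand 13 mm farther back than shut.
Start: joints at [-1.451, 0.245, 1.558, -0, 1.339, -0.174], TCP at [188.239, -622.158, 231.29] pointing down, gripper open.
Joint ranges: [-3.13, 3.13], [-1.02, 2.26], [0.13, 2.54], [-0.95, 4.09], [0.21, 2.88], [-2.74, 2.74]. Speed limits (rad/s): [2.57, 2.57, 3.14, 3.14, 3.14, 3.14].

## Interface

Orientations are given as a unit quaternion [w, x, y, z].
In Python, from cell import robot, vision gives the robot as it stands.
- The arm moves only by the shell command python3 -m inch 'ROWS'. ROWS is JSON, a list of rows, each a list of 3 entries, a list of its own where there are three numbers: the shift along the world's x, y, z in cm, then the turn, a rotation vector about the world's x, y, z in rad, then the finger opening in cm, from 0 to 8.54. In form: [[[tx, ty, tz], [wx, wy, wz], fingers], ...]. A call has 1 to 8 rows; each row shifts and turns the pose as measured when the row begins; what a row does not reach is not made up. A row lasts 1/12 s, in which the tool goes at most 41.7 mm and 7.16 degrees, less where a joint would pass 70% of its speed; a pose out of reach is approached as far as the arm can. A call is refused whole if a number of a shift passes 4.17 or a number of a turn 0.125, either way. A call with a gripper value outside its range is refused whole. The fingers move at their own pace and stop on an object; the grip force is fixed at half the most. Time passes only in rows, so rows that do not move let the fingers close. It gives the time, the measured TCP pose, the force and the opening at its end, in the units of the state.
- robot.observe(): the state, without advancing time (a new reading comes with each control period).
- vision.camera(name): name is "scene" or "top"; returns a dict with "image" (420x560x3 uint8, red, green, blue), "mtx" (3x3 intrinsics, pixels), "D" ([k1, k2, p1, p2, k3] as OpenCV has them; the pictures are not rectified), "R" (3x3) and "t" (3): a world point X has camera coordinates R X + t. Camera axes: x right, y down, z forward; pixel columns grow to the right and rows downward; lengths in mm; the calibration is good to about 2 mm. A picture is of the moment at which its call begins. There is no depth.
- robot.sign_off(): hands the job in, once; it reports no verdict.
The state is a dict: "time_s": time; "joint_pos": joint angles; "qvel": joint speeds; "joint_torque": joint torques, N m; "eef_pos": TCP position; "eef_rot": TCP orientation; "ft_force": force on the tool from outside, world axes, zero at the start; "ft_torque": the same for the moment, N m; "grip_width": finger opening in mm.
Only numpy, scipy, OpenCV 4.12 (cv2) and the standard library are available. Lean on these libraries where they do the work, as an engineer would, in place of code of your own. Each camera call takes 0.05 s, during which the arm holds its last target.

## Task

Secure the cream tester stand on the shelf deck: thread its curved orange hook tip-first through the steel eye of the alarm block, following the hook's curve, and go on round with the foot on the deck until the stand's push plate meets the red sprung plunger. Press the plunger gently but firmly, about 10 N for half a second and never more than 20 N on the block, then let go and leave the stand upright and at rest, hooked in there. Do not disturb the other products.

Things in the scene. Friction and masses are not known exactly. Their poses are not given: they have to be found in the camera images.
- block: Black alarm block fixed to the deck, carrying a steel eye and a buffer tower. Origin on the deck below the eye's centre. x: axis of the eye, the way the tip must pass. Base 12 mm high, x -45 to +20, y -45 to -2, plus a 14 mm high pedestal (20 x 28) below the eye. The level circle that the hook must follow passes through the eye; its centre lies 75 mm from it along block +y.
- eye (a point): Centre of the steel eye, 30 mm above the deck, axes as the block's. Ring of 8 mm round bar standing in the block's y-z plane, opening 19 mm across, outside 36 mm across (12 to 48 mm above the deck).
- buffer: Grey buffer tower fixed on the block, 30 x 30 mm, top 60 mm up. Origin on the deck below the middle of the face from which a red-headed sprung plunger sticks out along this body's -x (pushed in along +x). Following the circle, the stand's push plate meets it when the post is about 55 degrees of arc (47 to 63) short of the eye.
- buffer_face (a point): Middle of the tower face that the plunger comes out of, on the plunger's axis 45 mm above the deck. The red head (13 mm across) stands 18 to 42 mm out of it at rest: its setting differs from block to block and is not measured, so find it by touch. It resists with about 4.5 N per mm pushed, travel 10 mm, and pushes back when let off.
- stand: Loose tester stand, 0.4 to 0.65 kg. Origin on its underside below the post; x forward, z up. White foot 10 mm thick, x -82 to +14, 60 mm wide (50 in front); jar (41 mm across, top 50 mm up) fixed on it at x -50. White push plate before the post: face at x +12, y -27 to +11, 16 to 56 mm up.
- stand_post (a point): Point to grip on the stand: middle of its square blue post, 20 x 20 mm, 85 mm above the underside (post top at 110; nothing beside it above 56). Axes as the stand's.
- hook_tip (a point): Centre of the rounded free end of the stand's orange hook: 8 mm round bar in a level arc 30 mm above the underside. It leaves the post forward (+x) and bends left (+y) through 125 degrees round a centre 75 mm from the post's axis along stand +y. The tip is at stand x +61, y +118 mm.
- hook_root (a point): Point on the hook's bar 55 degrees round the arc from the post (stand x +61, y +32 mm), 30 mm above the underside: it lies near the eye's centre when the stand is home.
- teal_bottle: Bystander: blue bottle with a black cap, 52 mm across, 140 mm high, loose; origin at the centre of its underside. Leave alone.
- pink_bottle: Bystander: red bottle with a white cap, 48 mm across, 130 mm high, loose; origin at the centre of its underside. Leave alone.
- cream_jar: Bystander: white jar with an orange lid, 64 mm across, 50 mm high, loose; origin at the centre of its underside. Leave alone.
- green_carton: Bystander: green carton, 50 x 80 x 120 mm high, loose; origin at the centre of its underside. Leave alone.
- soap_box: Bystander: yellow box lying flat, 60 x 90 x 35 mm high, loose; origin at the centre of its underside. Leave alone.
- spray_can: Bystander: green can, 50 mm across, 120 mm high, loose; origin at the centre of its underside. Leave alone.
There are look-alikes about, which are no part of the job. There is more than one size of the stand; the job needs the larger.

How it is judged:
By the outcome, as a careful person would: the job done as asked, in the order asked, and still so for the second after the job is handed in, with the robot touching nothing.
It also fails if it takes over 72 s, if anything falls off the work surface, if the arm or the gripper's body presses on something with over 40 N, if the wrist force passes 120 N, or if a joint passes its speed limit or range.

## Working session

There is one attempt and no reset: what is moved stays moved. The work goes in short steps, Python scripts to look and compute and a shell command to move; the robot and the scene stay as the last step left them, time stands still between calls to the robot, and variables do not carry over. Pictures are saved under pics/ and viewed, and the job is handed in when it is done.

```bash
ls; mkdir -p pics
python3 - <<'E'
from cell import robot, vision
import cv2,numpy as np,pickle
for n in("scene","top"):
    c=vision.camera(n); pickle.dump(c,open(f"cam_{n}.pkl","wb"))
    cv2.imwrite(f"pics/{n}0.png",cv2.cvtColor(c["image"],cv2.COLOR_RGB2BGR))
    print(n,c["mtx"],c["D"],c["R"],c["t"])
print(robot.observe())
E
```

```text
pics
scene [[411.08044625   0.         282.50581907]
 [  0.         411.08044625 214.74183436]
 [  0.           0.           1.        ]] [0.00057604 0.         0.         0.         0.        ] [[ 1.52781897e-01  9.88259633e-01 -7.68152598e-04]
 [ 5.49086114e-01 -8.55332347e-02 -8.31377475e-01]
 [-8.21682500e-01  1.26597646e-01 -5.55707571e-01]] [ -67.02606413 -221.00633078 1463.15869955]
top [[403.42365397   0.         275.55747288]
 [  0.         403.42365397 204.96818645]
 [  0.           0.           1.        ]] [-0.0313699  0.         0.         0.         0.       ] [[ 0.18656464 -0.9824288   0.0052246 ]
 [-0.95423036 -0.18246987 -0.23695814]
 [ 0.23374783  0.03922254 -0.97150581]] [-98.49585739 575.23871422 780.1675924 ]
{'time_s': 0.1, 'joint_pos': array([-1.45113502e+00,  2.45736540e-01,  1.55893160e+00, -2.13134139e-05,
        1.33866333e+00, -1.74105980e-01]), 'qvel': array([ 5.75994587e-06, -9.87963684e-04, -2.74296889e-03, -1.16428120e-04,
        7.64832411e-04, -7.12672557e-04]), 'joint_torque': array([-9.83260215e-04, -4.30669713e+01, -3.27129042e+01, -2.28019267e-04,
        2.78956526e-03, -1.09023821e-05]), 'eef_pos': array([ 188.14920286, -621.64152946,  230.27419396]), 'eef_rot': array([-6.24140660e-04,  8.02983157e-01, -5.96001085e-01, -6.05332306e-04]), 'ft_force': array([-0.32607952, -0.06330013,  0.23486966]), 'ft_torque': array([-0.03327896,  0.02068137,  0.0083348 ]), 'grip_width': 85.37110318075905}
```

View pics/scene0.png

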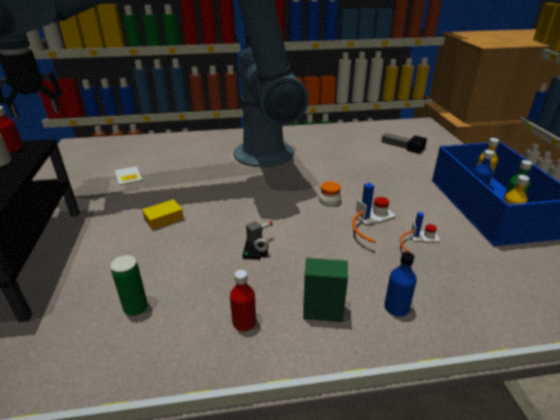

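View pics/top0.png

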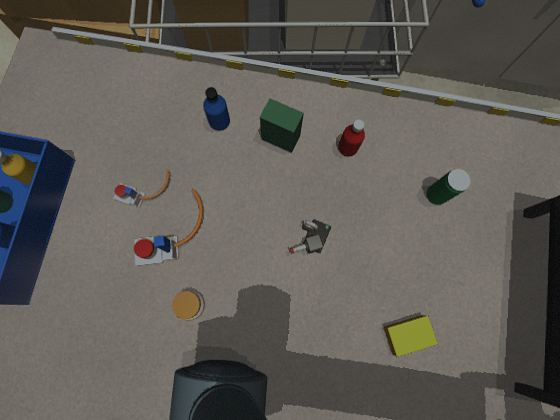

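Two stands are visible. The large one is at top (160,245) / scene (373,205), and the small one at top (130,193) / scene (422,228). The job needs the larger, so I'm enlarging both stands and the block to confirm.

Run:
```python
import cv2
t=cv2.imread("pics/top0.png");s=cv2.imread("pics/scene0.png")
def crop(i,x,y,w,h,f,n):cv2.imwrite(n,cv2.convertScaleAbs(cv2.resize(i[y:y+h,x:x+w],None,fx=f,fy=f,interpolation=cv2.INTER_CUBIC),alpha=1.5,beta=15))
crop(t,105,160,120,120,5,"pics/c_t_stand.png")
crop(t,280,205,60,60,10,"pics/c_t_block.png")
crop(s,340,175,110,90,7,"pics/c_s_stand.png")
crop(s,235,210,50,55,10,"pics/c_s_block.png")
```

```text
(no output)
```

View pics/c_t_stand.png

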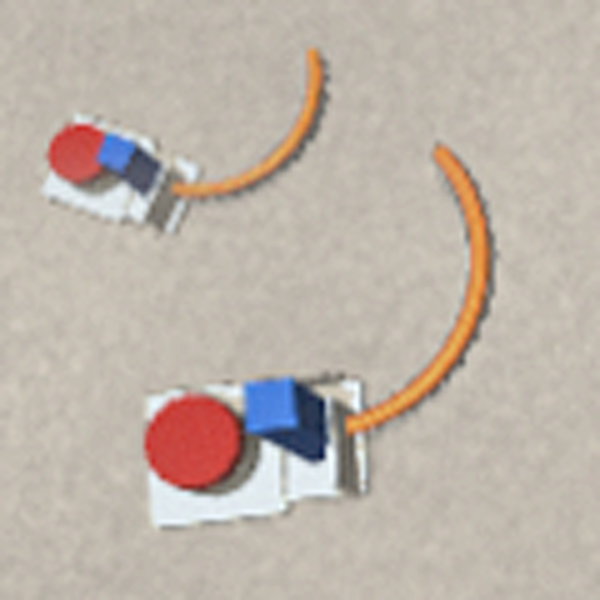

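View pics/c_t_block.png

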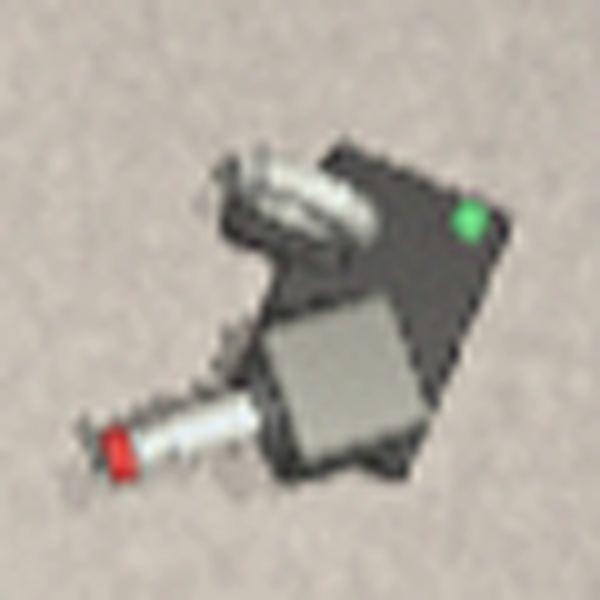

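View pics/c_s_stand.png

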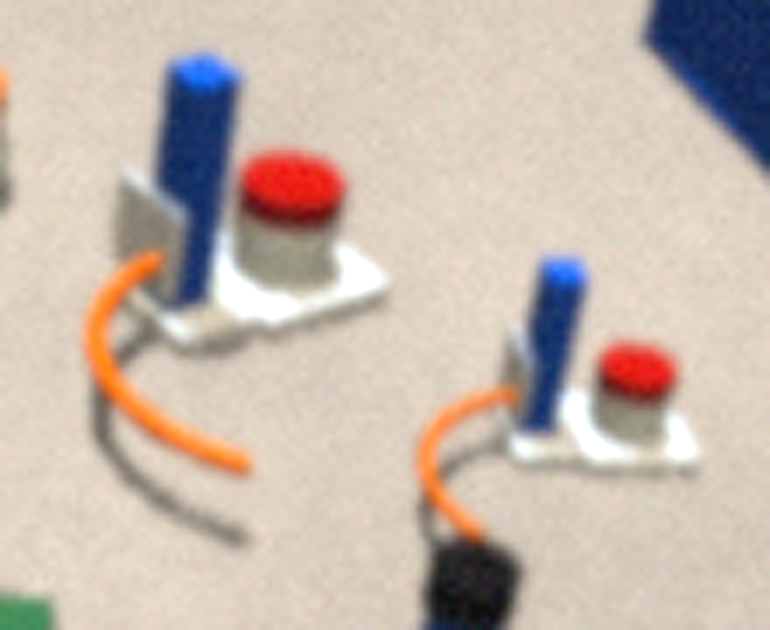

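View pics/c_s_block.png

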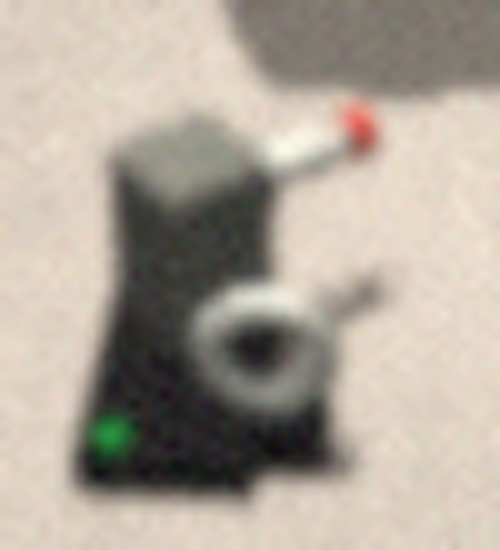

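```bash
cat > h.py <<'E'
import cv2,numpy as np,pickle
from scipy.optimize import least_squares
def load(n):return pickle.load(open(f"cam_{n}.pkl","rb"))
def proj(c,X):
    X=np.asarray(X,float).reshape(-1,3)
    return cv2.projectPoints(X,cv2.Rodrigues(c["R"])[0],np.array(c["t"],float),c["mtx"],np.array(c["D"],float))[0].reshape(-1,2)
def W(p,L):
    L=np.asarray(L,float).reshape(-1,3);x,y,a=p[:3];r=np.array([[np.cos(a),-np.sin(a)],[np.sin(a),np.cos(a)]])
    z=L[:,2:]+(p[3] if len(p)>3 else 0)
    return np.hstack([L[:,:2]@r.T+[x,y],z])
def uncrop(px,x0,y0,f):return (np.asarray(px,float)+.5)/f-.5+[x0,y0]
def fit(obs,p0,fn=None):
    # obs: list of (cam, localpts, pixels)
    f=lambda p:np.concatenate([(proj(c,W(p,L))-px).ravel() for c,L,px in obs])
    r=least_squares(f,p0,loss="soft_l1",f_scale=1.0);
    for c,L,px in obs: print(np.round(proj(c,W(r.x,L))-px,1).tolist())
    return r.x
def arc(a,r=75.):a=np.radians(a);return np.stack([r*np.sin(a),75-r*np.cos(a),30+0*a],-1)
E
cat > fit0.py <<'E'
from h import *
T,S=load("top"),load("scene")
Ls=[[61.4,118,30],[-10,10,110],[10,10,110],[10,-10,110],[-10,-10,110],[-82,30,10],[-82,-30,10],[14,-25,10],[14,25,10],[-50,0,50]]
pt=uncrop([(440,153),(245,382),(293,378),(299,428),(248,432),(147,393),(153,527),(365,492),(361,380),(192,441)],105,160,5)
L2=[[61.4,118,30],[-50,0,50],[-82,30,10],[14,25,10],[0,0,110]]
ps=uncrop([(243,466),(293,183),(388,280),(187,338),(206,72)],340,175,7)
for o in ([(T,Ls,pt)],[(S,L2,ps)],[(T,Ls,pt),(S,L2,ps)]):
    p=fit(o,[500,150,-1.5]);print("stand",p[:2],np.degrees(p[2]))
# block + buffer (bx,by,byaw) 
bt=uncrop([(298,197),(510,213),(345,140),(408,480)],280,205,10)
Lb=[[0,0,30],[20,-45,12],[20,-2,12],[-45,-45,12]]
bs=uncrop([(264,347)],235,210,10)
for o in ([(T,Lb,bt)],[(T,Lb,bt),(S,Lb[:1],bs)]):
    p=fit(o,[500,-100,-.3]);print("block",p[:2],np.degrees(p[2]))
tt=uncrop([(262,340),(385,295),(437,410),(310,462),(122,455)],280,205,10)
f=lambda q:fit([(T,[[0,15,60],[30,15,60],[30,-15,60],[0,-15,60]],tt[:4])],q)
q=f([500,-100,-1.3]);print("buffer",q[:2],np.degrees(q[2]))
E
python3 fit0.py
```

```text
[[0.6, 0.2], [-0.2, 0.1], [0.3, -0.3], [-0.2, -0.3], [-0.2, 0.1], [-0.4, 0.3], [-0.4, 0.5], [0.8, -0.1], [0.0, -0.2], [-0.0, -0.1]]
stand [460.21630016 221.0486441 ] 647.9188768377766
[[0.1, 0.2], [-0.2, -0.8], [0.8, 0.2], [-0.4, 0.3], [-0.2, -0.2]]
stand [463.18566629 219.0918991 ] 1728.5087703228066
[[0.6, 0.1], [-0.1, 0.0], [0.5, -0.4], [-0.1, -0.4], [-0.1, 0.0], [-0.3, 0.3], [-0.3, 0.5], [0.9, -0.2], [0.1, -0.2], [0.1, -0.2]]
[[-0.0, -0.6], [0.2, -1.3], [1.1, -0.2], [-0.2, -0.3], [0.1, -0.8]]
stand [460.42315545 220.84948564] 1008.0251614183162
[[0.4, 0.2], [0.5, -0.0], [-0.8, -0.3], [-0.2, 0.0]]
block [563.95943026 -68.88353996] 347.2286789980268
[[0.6, 0.2], [0.8, 0.1], [-0.6, -0.3], [-0.1, 0.1]]
[[0.7, -0.1]]
block [564.06962157 -69.34535891] 347.01602878164067
[[-0.8, -0.4], [0.1, -1.1], [0.6, 0.6], [-0.0, 0.7]]
buffer [514.54519398 -70.43823562] 2102.410919776336
```

```bash
cat > ov.py <<'E'
from h import *
T,S=load("top"),load("scene")
sp=[460.4,220.8,np.radians(-72)];bp=[564,-69.2,np.radians(-12.9)]
def box(x0,x1,y0,y1,z):return [[x0,y0,z],[x1,y0,z],[x1,y1,z],[x0,y1,z],[x0,y0,z]]
ri=lambda r:[[0,r*np.cos(a),30+r*np.sin(a)] for a in np.linspace(0,6.3,40)]
def draw(cam,img,x0,y0,w,h,f,n):
    I=cv2.resize(img[y0:y0+h,x0:x0+w],None,fx=f,fy=f,interpolation=cv2.INTER_CUBIC);I=cv2.convertScaleAbs(I,alpha=1.4,beta=10)
    def ln(p,L,col):
        q=(proj(cam,W(p,L))-[x0,y0]+.5)*f-.5;cv2.polylines(I,[np.round(q*8).astype(int)],False,col,1,cv2.LINE_AA,3)
    ln(sp,arc(np.linspace(10,125,60)),(0,0,0));ln(sp,box(-10,10,-10,10,110),(0,255,255));ln(sp,box(-82,14,-30,30,10),(255,0,255));
    ln(bp,ri(9.5),(0,0,255));ln(bp,ri(18),(0,0,255));ln(bp,box(-45,20,-45,-2,12),(255,0,255));ln(bp,box(-45,20,-45,-2,0),(255,255,0))
    ln(bp,box(-10,10,-14,14,14),(0,255,0))
    for ph in (-50,):
        pass
    ln(bf,box(0,30,-15,15,60),(0,255,0));ln(bf,[[0,0,45],[-42,0,45]],(255,255,0))
    cv2.imwrite(n,I)
bf=[515,-70,np.radians(-60)]
if __name__=="__main__":
    t=cv2.imread("pics/top0.png");s=cv2.imread("pics/scene0.png")
    draw(T,t,125,180,90,90,6,"pics/o_ts.png");draw(T,t,280,205,60,60,10,"pics/o_tb.png")
    draw(S,s,340,175,80,80,7,"pics/o_ss.png");draw(S,s,235,210,50,55,10,"pics/o_sb.png")
    a=[cv2.imread(f"pics/o_{k}.png") for k in("tb","sb")]
    cv2.imwrite("pics/ob.png",np.hstack([cv2.resize(i,(400,int(400*i.shape[0]/i.shape[1])))[:400] for i in a]))
    a=[cv2.imread(f"pics/o_{k}.png") for k in("ts","ss")]
    cv2.imwrite("pics/os.png",np.hstack([cv2.resize(i,(400,400)) for i in a]))
E
python3 ov.py
```

```text
(no output)
```

View pics/ob.png

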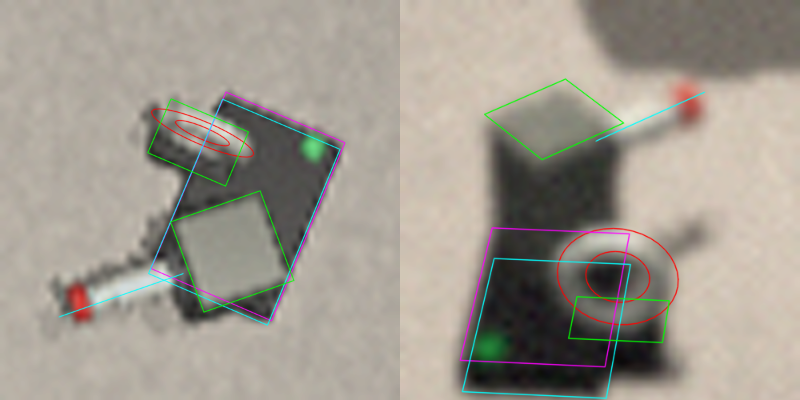

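View pics/os.png

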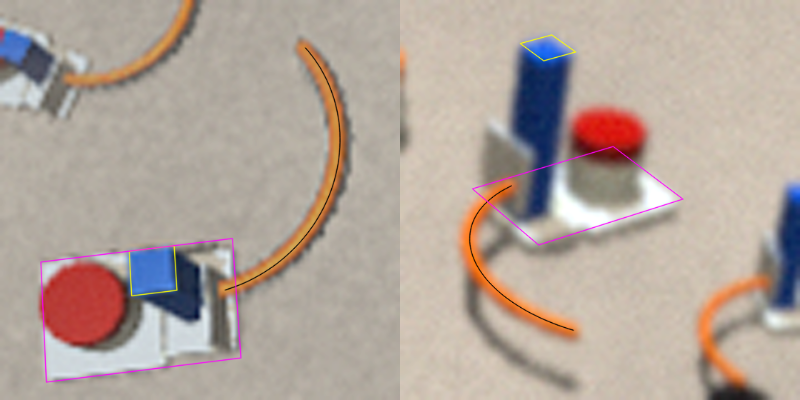

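```bash
cat >> h.py <<'E'
def ray(c,px,z):
    n=cv2.undistortPoints(np.array([[px]],float),c["mtx"],np.array(c["D"],float)).ravel()
    d=c["R"].T@np.array([n[0],n[1],1]);o=-c["R"].T@np.array(c["t"],float).ravel()
    return o+d*(z-o[2])/d[2]
def circ(bp,phi):
    "stand pose with post phi deg short of eye; bp rad yaw"
    a=np.radians(-90-phi);h=bp[2]-np.radians(phi)
    P=W(bp,[[75*np.cos(a),75+75*np.sin(a),0]])[0]
    return np.array([P[0],P[1],h])
E
python3 - <<'E'
from h import *
T,S=load("top"),load("scene")
bp=[564,-69.2,np.radians(-12.9)]
print("head tip T",ray(T,uncrop((104,455),280,205,10),45),"head ctr T",ray(T,uncrop((122,455),280,205,10),45),"S",ray(S,uncrop((360,130),235,210,10),45),"rod root",ray(T,uncrop((250,415),280,205,10),45))
h=ray(T,uncrop((104,455),280,205,10),45)
for phi in (125,90,70,63,55,47):
    p=circ(bp,phi);c,s=np.cos(p[2]),np.sin(p[2]);d=h[:2]-p[:2]
    print(phi,p[:2].round(1),np.degrees(p[2]).round(1),"head in stand",(c*d[0]+s*d[1]).round(1),(-s*d[0]+c*d[1]).round(1))
def rp(n,px,z,c):print(n,ray(c,px,z).round(0))
rp("jar",(187,304),50,T);rp("soap",(412,335),35,T);rp("carton",(284,112),120,T);rp("pink",(357,127),125,T)
E
```

```text
head tip T [498.80883276 -36.23296102  45.        ] head ctr T [499.51979282 -39.96854127  45.        ] S [499.84781339 -39.50723854  45.        ] rod root [512.94399329 -65.0963949   45.        ]
125 [530.5  59.6] -137.9 head in stand 87.7 49.9
90 [507.6  20.7] -102.9 head in stand 57.4 4.1
70 [506.3  -5.4] -82.9 head in stand 29.7 -11.3
63 [508.  -14.4] -75.9 head in stand 19.0 -14.2
55 [511.3 -24.3] -67.9 head in stand 6.4 -16.0
47 [515.9 -33.7] -59.9 head in stand -6.4 -16.0
jar [350. 150.  50.]
soap [ 375. -314.   35.]
carton [772.  29. 120.]
pink [ 765. -126.  125.]
```

```bash
python3 -m inch '[[[2.5,3.0,0],[0,0,0.12],8.5],[[2.5,3.0,0],[0,0,0.12],8.5],[[2.5,3.0,0],[0,0,0.12],8.5],[[2.5,3.0,0],[0,0,0.12],8.5],[[2.5,3.0,0],[0,0,0.12],8.5],[[2.5,3.0,0],[0,0,0.12],8.5],[[2.5,3.0,0],[0,0,0.12],8.5],[[2.5,3.0,0],[0,0,0.12],8.5]]'
```

```text
time_s: 0.77
eef_pos: [387.7, -374.1, 225.3]
eef_rot: [-0.001, 0.99, -0.143, -0.003]
ft_force: [1.4, -0.2, -0.4]
grip_width: 84.7
```

```bash
python3 -m inch '[[[0.8,3.8,0],[0,0,0.12],8.5],[[0.8,3.8,0],[0,0,0.12],8.5],[[0.8,3.8,0],[0,0,0.12],8.5],[[0.8,3.8,0],[0,0,0.12],8.5],[[0.8,3.8,0],[0,0,0.12],8.5],[[0.8,3.8,0],[0,0,0.12],8.5],[[0.8,3.8,0],[0,0,0.12],8.5],[[0.8,3.8,0],[0,0,0.12],8.5]]'; python3 -m inch '[[[0.1,3.6,0],[0,0,0.12],6],[[0.1,3.6,0],[0,0,0.12],6],[[0.1,3.6,0],[0,0,0.12],6],[[0.1,3.6,0],[0,0,0.12],6],[[0.1,3.6,0],[0,0,0.12],6],[[0.1,3.6,0],[0,0,0.12],6],[[0.1,3.6,0],[0,0,0.12],6],[[0,2.5,0],[0,0,0.12],6]]'
```

```text
time_s: 1.43
eef_pos: [452.9, -54.4, 222.6]
eef_rot: [-0.001, 0.937, 0.349, -0.004]
ft_force: [0.8, -0.1, -0.3]
grip_width: 85.0
time_s: 2.1
eef_pos: [455.7, 239.3, 220.6]
eef_rot: [0.0, 0.655, 0.756, -0.004]
ft_force: [0.4, 0.7, -0.2]
grip_width: 59.7
```

```bash
python3 -m inch '[[[0.3,-1.2,0],[0,0,0.09],6],[[0.1,-0.6,0],[0,0,0.08],6],[[0,0,0],[0,0,0],6],[[0,0,0],[0,0,0],6]]'
```

```text
time_s: 2.43
eef_pos: [457.2, 227.5, 218.8]
eef_rot: [-0.001, 0.579, 0.815, -0.005]
ft_force: [-0.2, -0.1, -1.0]
grip_width: 60.1
```

```bash
python3 -m inch '[[[0.3,-0.6,-3],[0,0,-0.02],6],[[0,0,-3],[0,0,0],6],[[0,0,0],[0,0,0],6],[[0,0,0],[0,0,0],6]]'
cat > look.py <<'E'
import sys
from h import *
from cell import robot,vision
def snap(tag,crops):
    out=[]
    for n,x0,y0,w,h,f in crops:
        c=vision.camera(n);pickle.dump(c,open(f"cam_{n}_{tag}.pkl","wb"));I=cv2.cvtColor(c["image"],cv2.COLOR_RGB2BGR)
        out.append(cv2.convertScaleAbs(cv2.resize(I[y0:y0+h,x0:x0+w],None,fx=f,fy=f,interpolation=cv2.INTER_CUBIC),alpha=1.5,beta=15))
    hh=max(i.shape[0] for i in out);out=[cv2.copyMakeBorder(i,0,hh-i.shape[0],0,0,cv2.BORDER_CONSTANT) for i in out]
    cv2.imwrite(f"pics/{tag}.png",np.hstack(out))
E
python3 - <<'E'
from look import *
snap("a1",[("top",110,170,110,100,3.6),("scene",325,125,110,120,3.6)])
print(robot.observe()["eef_pos"],robot.observe()["eef_rot"])
E
```

```text
time_s: 2.77
eef_pos: [461.2, 221.1, 159.0]
eef_rot: [0.0, 0.592, 0.806, -0.004]
ft_force: [-0.9, 0.4, 0.5]
grip_width: 59.6
[461.424738   221.30167181 159.66711902] [ 7.22797757e-04  5.91157494e-01  8.06549132e-01 -3.28527383e-03]
```

View pics/a1.png

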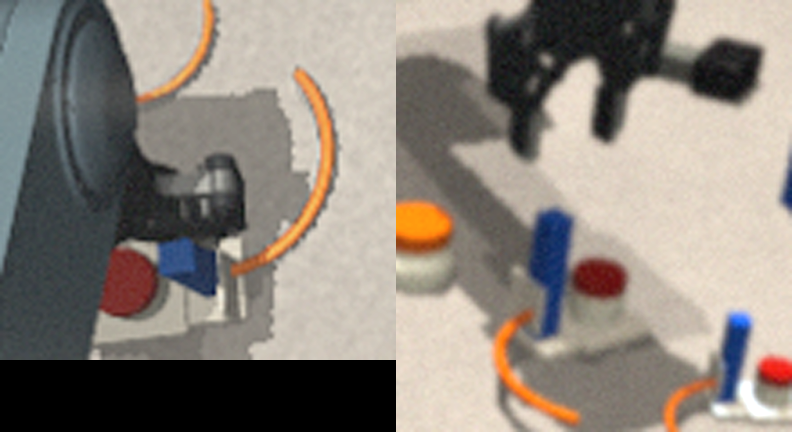

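The gripper sits straddling the blue post, which is at about (555,240) in the scene half. I'll descend.

```bash
python3 -m inch '[[[0,0,-3],[0,0,0],6],[[0,0,-3],[0,0,0],6],[[-0.05,0,-2],[0,0,0],6],[[0,0,-0.5],[0,0,0],6],[[0,0,0],[0,0,0],6]]'
```

```text
time_s: 3.28
eef_pos: [468.4, 223.2, 83.0]
eef_rot: [0.007, 0.592, 0.806, 0.004]
ft_force: [-0.3, 0.6, 0.3]
grip_width: 60.0
```

```bash
python3 -m inch '[[[-0.7,-0.2,-0.6],[0,0,0],6],[[0,0,-0.4],[0,0,0],6],[[0,0,0],[0,0,0],6],[[0,0,0],[0,0,0],6]]'; python3 -c "
from cell import robot;o=robot.observe();print(o['eef_pos'],o['eef_rot'])"
```

```text
time_s: 3.62
eef_pos: [464.4, 222.0, 78.0]
eef_rot: [0.01, 0.592, 0.806, 0.008]
ft_force: [0.1, -0.0, -0.4]
grip_width: 60.3
[464.43746626 222.04708091  77.96220289] [0.01014545 0.59230418 0.80561249 0.00783194]
```

```bash
cat > d.py <<'E'
from h import *
from scipy.spatial.transform import Rotation as Ro
from cell import robot
def delta(x,y,z,yawdeg,pr=True):
    o=robot.observe();q=o["eef_rot"];R=Ro.from_quat([q[1],q[2],q[3],q[0]])
    T=Ro.from_euler("z",yawdeg,degrees=True)*Ro.from_euler("x",180,degrees=True)
    r=(T*R.inv()).as_rotvec()
    yaw=np.degrees(np.arctan2(R.as_matrix()[1,0],R.as_matrix()[0,0]));z3=R.as_matrix()[:,2]
    print("t%.2f pos"%o["time_s"],o["eef_pos"].round(1),"yaw %.2f tiltdeg"%yaw,np.degrees(z3[:2]).round(2),"F",o["ft_force"].round(1),"T",o["ft_torque"].round(2),"w %.1f"%o["grip_width"])
    print("need cm",((np.array([x,y,z])-o["eef_pos"])/10).round(2),"rot",r.round(3))
    return o
E
python3 -c "
from d import *
delta(460.4,220.8,70,108)"
```

```text
t3.62 pos [464.4 222.   78. ] yaw 107.35 tiltdeg [1.47 0.03] F [ 0.1 -0.  -0.4] T [ 0.04  0.   -0.  ] w 60.3
need cm [-0.4  -0.12 -0.8 ] rot [-0.001  0.026  0.011]
```

```bash
python3 -m inch '[[[-0.3,-0.1,-0.5],[0,0.026,0.01],6],[[-0.1,0,-0.3],[0,0,0],6],[[0,0,0],[0,0,0],6]]'; python3 -c "
from d import *
delta(460.4,220.8,70,108)"
```

```text
time_s: 3.87
eef_pos: [461.6, 221.4, 71.5]
eef_rot: [-0.0, 0.588, 0.809, 0.001]
ft_force: [-0.3, -0.2, -0.2]
grip_width: 60.4
t3.87 pos [461.6 221.4  71.5] yaw 107.99 tiltdeg [0.07 0.1 ] F [-0.3 -0.2 -0.2] T [-0.05 -0.04  0.01] w 60.4
need cm [-0.12 -0.06 -0.15] rot [-0.002  0.001  0.   ]
```

Good; close.

```bash
python3 -m inch '[[[-0.1,-0.05,-0.1],[0,0,0],2.6],[[0,0,0],[0,0,0],2.6],[[0,0,0],[0,0,0],2.6],[[0,0,0],[0,0,0],2.6]]'; python3 -c "
from d import *
delta(460.4,220.8,70,108)"; python3 -m inch '[[[0,0,0],[0,0,0],1.5],[[0,0,0],[0,0,0],1.5],[[0,0,0],[0,0,0],1.5],[[0,0,0],[0,0,0],1.5]]'; python3 -c "
from d import *
delta(460.4,220.8,70,108)"
```

```text
time_s: 4.2
eef_pos: [460.6, 220.8, 70.2]
eef_rot: [-0.0, 0.588, 0.809, 0.001]
ft_force: [0.2, 0.3, -0.1]
grip_width: 26.1
t4.20 pos [460.6 220.8  70.2] yaw 107.98 tiltdeg [0.04 0.1 ] F [ 0.2  0.3 -0.1] T [-0.01  0.04 -0.  ] w 26.1
need cm [-0.02  0.   -0.02] rot [-0.002  0.001  0.   ]
time_s: 4.53
eef_pos: [460.7, 221.1, 70.4]
eef_rot: [-0.0, 0.588, 0.809, 0.001]
ft_force: [-0.5, 1.4, -0.2]
grip_width: 19.6
t4.53 pos [460.7 221.1  70.4] yaw 107.98 tiltdeg [0.07 0.12] F [-0.5  1.4 -0.2] T [-0.07  0.01 -0.03] w 19.6
need cm [-0.03 -0.03 -0.04] rot [-0.002  0.001  0.   ]
```

Run:
```python
from h import *
T=load("top")
bp=[564,-69.2,np.radians(-12.9)]
print("small post",ray(T,uncrop((117,152),105,160,5),80),"small tip",ray(T,uncrop((314,50),105,160,5),22),"teal",ray(T,(211,93),140))
fe=[[61.4,118,30],[75,75,30],[-82,30,0],[-82,-30,0],[14,-30,0],[14,30,0]]
print("now",W([460.4,220.8,np.radians(-72)],fe)[:,:2].round(0).tolist())
for phi in (160,150,140,125):
    p=circ(bp,phi);print(phi,p[:2].round(1),np.degrees(p[2]).round(1),W(p,fe)[:,:2].round(0).tolist())
```

```text
small post [554.50948883 321.29341331  80.        ] small tip [630.11088214 270.30504663  22.        ] teal [775.89077814 183.91145631 140.        ]
now [[592.0, 199.0], [555.0, 173.0], [464.0, 308.0], [407.0, 290.0], [436.0, 198.0], [493.0, 217.0]]
160 [571.5  78.3] -172.9 [[525.0, -46.0], [506.0, -5.0], [657.0, 59.0], [649.0, 118.0], [554.0, 106.0], [561.0, 47.0]]
150 [558.7  75.6] -162.9 [[535.0, -55.0], [509.0, -18.0], [646.0, 71.0], [628.0, 128.0], [536.0, 100.0], [554.0, 43.0]]
140 [546.6  70.7] -152.9 [[546.0, -62.0], [514.0, -30.0], [633.0, 81.0], [606.0, 135.0], [520.0, 91.0], [548.0, 38.0]]
125 [530.5  59.6] -137.9 [[564.0, -69.0], [525.0, -46.0], [611.0, 92.0], [571.0, 137.0], [500.0, 72.0], [540.0, 28.0]]
```

```bash
python3 -m inch '[[[0,0,1],[0,0,0],1.5],[[0,0,1.5],[0,0,0],1.5],[[0,0,1.5],[0,0,0],1.5],[[0,-1.5,0],[0,0,0],1.5],[[0.4,-1.5,0],[0,0,0],1.5],[[0.6,-1.5,0],[0,0,-0.06],1.5],[[0.7,-1.3,0],[0,0,-0.1],1.5],[[0.7,-1.2,0],[0,0,-0.1],1.5]]'; python3 -c "
from d import *
delta(558.7,75.6,110,17.1)"
```

```text
time_s: 5.2
eef_pos: [476.0, 148.5, 108.1]
eef_rot: [-0.006, 0.689, 0.725, -0.005]
ft_force: [0.3, 0.4, -6.2]
grip_width: 19.3
t5.20 pos [476.  148.5 108.1] yaw 92.93 tiltdeg [-0.93  0.03] F [ 0.3  0.4 -6.2] T [-0.1  -0.02  0.01] w 19.3
need cm [ 8.27 -7.29  0.19] rot [-0.011 -0.013 -1.323]
```

```bash
python3 -m inch '[[[0.7,-0.8,0],[0,0,-0.1],1.5],[[0.7,-0.8,0],[0,0,-0.1],1.5],[[0.7,-0.8,0],[0,0,-0.1],1.5],[[0.7,-0.8,0],[0,0,-0.1],1.5],[[0.7,-0.8,0],[0,0,-0.1],1.5],[[0.7,-0.8,0],[0,0,-0.1],1.5],[[0.7,-0.8,0],[0,0,-0.1],1.5],[[0.7,-0.8,0],[0,0,-0.1],1.5]]'; python3 -c "
from d import *
delta(558.7,75.6,110,17.1)"
```

```text
time_s: 5.87
eef_pos: [525.8, 79.1, 103.9]
eef_rot: [-0.013, 0.925, 0.38, -0.01]
ft_force: [-0.6, -0.4, -5.4]
grip_width: 19.2
t5.87 pos [525.8  79.1 103.9] yaw 44.70 tiltdeg [-1.65  0.95] F [-0.6 -0.4 -5.4] T [-0.12  0.05 -0.01] w 19.2
need cm [ 3.29 -0.35  0.61] rot [-0.023 -0.024 -0.481]
```

```bash
python3 -m inch '[[[0.6,0.1,0.2],[-0.006,-0.006,-0.09],1.5],[[0.6,0.1,0.2],[-0.006,-0.006,-0.09],1.5],[[0.6,0.1,0.2],[-0.006,-0.006,-0.09],1.5],[[0.6,0.1,0],[0,0,-0.08],1.5],[[0.4,0,0],[0,0,-0.05],1.5],[[0,0,0],[0,0,0],1.5],[[0,0,0],[0,0,0],1.5]]'; python3 -c "
from d import *
delta(558.7,75.6,75,17.1)
from look import *
snap('b1',[('top',210,180,130,110,3),('scene',200,150,160,120,2.5)])"
```

```text
time_s: 6.45
eef_pos: [548.7, 80.6, 105.9]
eef_rot: [-0.005, 0.984, 0.176, -0.011]
ft_force: [-0.4, 0.5, -6.0]
grip_width: 19.2
t6.45 pos [548.7  80.6 105.9] yaw 20.31 tiltdeg [-1.39  0.29] F [-0.4  0.5 -6. ] T [-0.02  0.16  0.  ] w 19.2
need cm [ 1.   -0.5  -3.09] rot [-0.006 -0.024 -0.056]
```

View pics/b1.png

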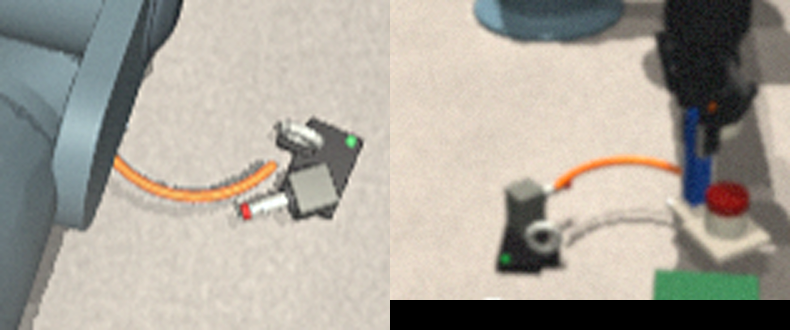

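```bash
python3 -m inch '[[[0.6,-0.3,-0.5],[-0.006,-0.024,-0.04],1.5],[[0.4,-0.2,-0.8],[0,0,-0.02],1.5],[[0,0,-0.8],[0,0,0],1.5],[[0,0,-0.4],[0,0,0],1.5],[[0,0,0],[0,0,0],1.5]]'; python3 -c "
from d import *
delta(558.7,75.6,70.5,17.1)"
```

```text
time_s: 6.97
eef_pos: [557.0, 75.6, 78.5]
eef_rot: [-0.0, 0.989, 0.147, -0.002]
ft_force: [0.9, 0.2, -5.0]
grip_width: 19.4
t6.97 pos [557.   75.6  78.5] yaw 16.94 tiltdeg [-0.19  0.  ] F [ 0.9  0.2 -5. ] T [-0.07  0.2   0.02] w 19.4
need cm [ 0.17 -0.   -0.8 ] rot [-0.    -0.003  0.003]
```

```bash
python3 -m inch '[[[0.1,0,-0.4],[0,-0.003,0],1.5],[[0.05,0,-0.25],[0,0,0],1.5],[[0,0,0],[0,0,0],1.5],[[0,0,0],[0,0,0],1.5]]'; python3 -c "
from d import *
delta(558.7,75.6,70.5,17.1)
from look import *
snap('b2',[('top',230,205,110,60,7)]);snap('b2s',[('scene',225,190,110,75,7)])"
```

```text
time_s: 7.3
eef_pos: [557.7, 75.9, 70.4]
eef_rot: [-0.0, 0.989, 0.148, -0.001]
ft_force: [0.0, -0.0, -5.6]
grip_width: 19.3
t7.30 pos [557.7  75.9  70.4] yaw 17.03 tiltdeg [-0.15  0.02] F [ 0.  -0.  -5.6] T [-0.03  0.14  0.01] w 19.3
need cm [ 0.1  -0.03  0.01] rot [-0.    -0.003  0.001]
```

View pics/b2.png

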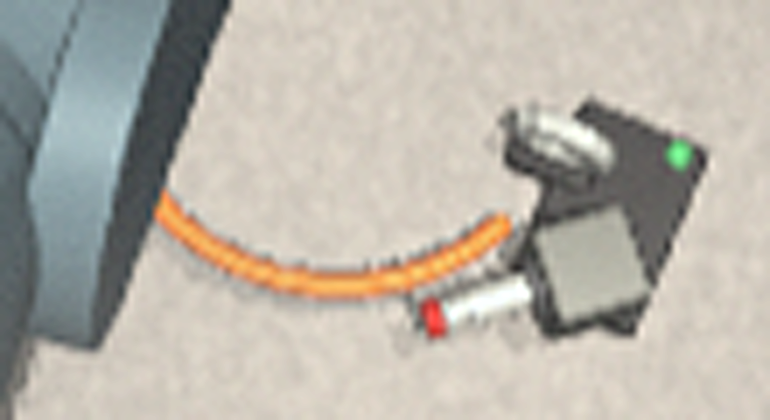

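View pics/b2s.png

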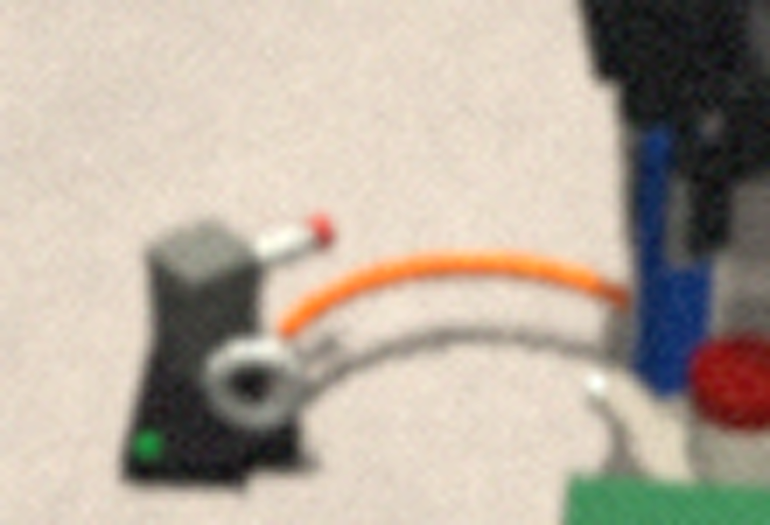

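```bash
python3 -m inch '[[[0.05,0,-0.1],[0,0,0],1.5],[[0,0,-0.1],[0,0,0],1.5],[[0,0,0],[0,0,0],1.5]]'
cat > ov2.py <<'E'
import sys
from d import *;from look import *;import ov
def overlay(tag,crops=(("top",230,205,110,60,7),("scene",225,190,110,60,7)),extra=None):
    o=robot.observe();q=o["eef_rot"];m=Ro.from_quat([q[1],q[2],q[3],q[0]]).as_matrix()
    sp=[o["eef_pos"][0],o["eef_pos"][1],np.arctan2(m[1,0],m[0,0])+np.pi]
    ov.sp=sp;ims=[]
    for n,x0,y0,w,h,f in crops:
        c=vision.camera(n);pickle.dump(c,open(f"cam_{n}_{tag}.pkl","wb"))
        ov.draw(c,cv2.cvtColor(c["image"],cv2.COLOR_RGB2BGR),x0,y0,w,h,f,"/tmp/x.png");ims.append(cv2.imread("/tmp/x.png"))
    cv2.imwrite(f"pics/{tag}.png",np.vstack(ims)[:600])
E
sed -i 's/,60,7),("scene",225,190,110,60,7)/,45,6.5),("scene",225,190,110,45,6.5)/' ov2.py
python3 -c "
from ov2 import *
delta(558.7,75.6,70.5,17.1)
overlay('b3')"
```

```text
time_s: 7.65
eef_pos: [558.9, 76.0, 70.7]
eef_rot: [-0.0, 0.989, 0.148, -0.001]
ft_force: [-0.2, 0.0, -5.5]
grip_width: 19.5
t7.65 pos [558.9  76.   70.7] yaw 17.05 tiltdeg [-0.12  0.02] F [-0.2  0.  -5.5] T [-0.03  0.04 -0.03] w 19.5
need cm [-0.02 -0.04 -0.02] rot [-0.    -0.002  0.001]
```

View pics/b3.png

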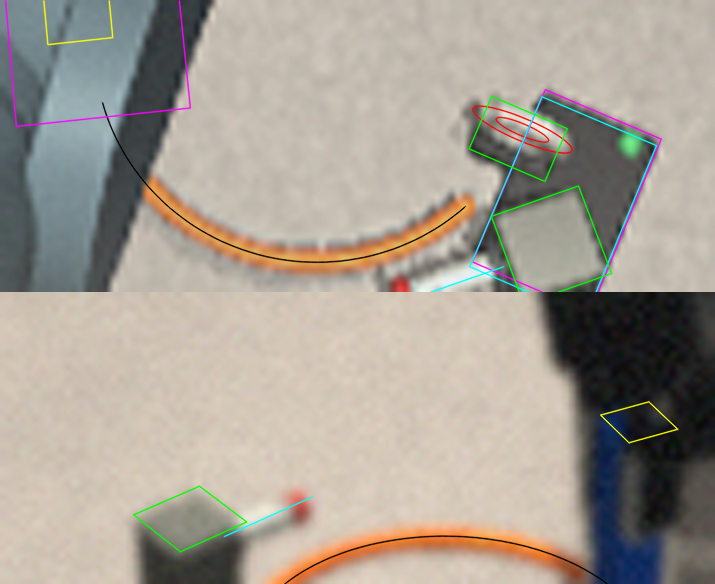

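```bash
python3 -m inch '[[[0,0,-0.2],[0,0,0],1.5],[[0,0,-0.2],[0,0,0],1.5]]'; python3 -c "
from d import *
delta(558.7,75.6,70.5,17.1)"
```

```text
time_s: 7.92
eef_pos: [559.2, 76.1, 70.4]
eef_rot: [-0.0, 0.989, 0.148, -0.002]
ft_force: [-11.7, -0.7, 15.3]
grip_width: 19.3
t7.92 pos [559.2  76.1  70.4] yaw 17.08 tiltdeg [-0.25  0.01] F [-11.7  -0.7  15.3] T [-0.3   1.78 -0.08] w 19.3
need cm [-0.05 -0.05  0.01] rot [-0.    -0.004  0.   ]
```

```bash
cat > plan.py <<'E'
import sys
from d import *
bp=[564,-69.2,np.radians(-12.9)]
off=np.array([0,0.])
def plan(phis,z=70.5):
    p0=circ(bp,phis[0]);o=delta(p0[0]+off[0],p0[1]+off[1],z,np.degrees(p0[2])+180)
    # current phi
    C=W(bp,[[0,75,0]])[0];d=o["eef_pos"][:2]-off-C[:2];a=np.degrees(np.arctan2(d[1],d[0])-bp[2]);print("phi by pos %.1f r %.1f"%((-90-a)%360,np.hypot(*d)))
    prev=o["eef_pos"][:2]
    for ph in phis:
        p=circ(bp,ph);n=p[:2]+off;print(ph,((n-prev)/10).round(2));prev=n
if __name__=="__main__":plan([float(x) for x in sys.argv[1:]])
E
python3 plan.py 148 145 142 139 136 133 130 127
```

```text
t7.92 pos [559.2  76.1  70.4] yaw 17.08 tiltdeg [-0.25  0.01] F [-11.7  -0.7  15.3] T [-0.3   1.78 -0.08] w 19.3
need cm [-0.3  -0.13  0.01] rot [-0.    -0.004  0.035]
phi by pos 150.5 r 75.4
148.0 [-0.3  -0.13]
145.0 [-0.37 -0.14]
142.0 [-0.36 -0.16]
139.0 [-0.35 -0.18]
136.0 [-0.34 -0.19]
133.0 [-0.33 -0.21]
130.0 [-0.32 -0.23]
127.0 [-0.31 -0.24]
```

```bash
python3 -m inch '[[[-0.3,-0.13,0.02],[0,0,0.035],1.5],[[-0.37,-0.14,0],[0,0,0.052],1.5],[[-0.36,-0.16,0],[0,0,0.052],1.5],[[-0.35,-0.18,0],[0,0,0.052],1.5]]'; python3 plan.py 136 134 132 130 128 126 124 122
```

```text
time_s: 8.25
eef_pos: [546.8, 69.9, 71.6]
eef_rot: [0.0, 0.969, 0.246, 0.0]
ft_force: [-0.0, 0.5, -5.4]
grip_width: 19.3
t8.25 pos [546.8  69.9  71.6] yaw 28.50 tiltdeg [ 0.01 -0.04] F [-0.   0.5 -5.4] T [-0.09  0.12  0.01] w 19.3
need cm [-0.48 -0.18 -0.11] rot [0.001 0.    0.045]
phi by pos 139.9 r 74.2
136.0 [-0.48 -0.18]
134.0 [-0.22 -0.14]
132.0 [-0.22 -0.15]
130.0 [-0.21 -0.15]
128.0 [-0.21 -0.16]
126.0 [-0.2  -0.17]
124.0 [-0.19 -0.18]
122.0 [-0.19 -0.18]
```

```bash
python3 -m inch '[[[-0.25,-0.1,-0.07],[0,0,0.03],1.5],[[-0.24,-0.12,-0.05],[0,0,0.03],1.5],[[-0.2,-0.12,-0.03],[0,0,0.025],1.5],[[-0.2,-0.13,-0.02],[0,0,0.025],1.5],[[0,0,-0.02],[0,0,0],1.5]]'; python3 plan.py 128 126; python3 -c "
from ov2 import *
overlay('b4',(('top',275,210,60,30,10),('scene',240,215,60,30,10)))"
```

```text
time_s: 8.67
eef_pos: [539.5, 65.0, 70.4]
eef_rot: [0.001, 0.953, 0.302, 0.003]
ft_force: [-1.4, -0.9, -1.3]
grip_width: 19.3
t8.67 pos [539.5  65.   70.4] yaw 35.17 tiltdeg [0.4  0.01] F [-1.4 -0.9 -1.3] T [-0.16  0.69 -0.01] w 19.3
need cm [-0.6  -0.28  0.01] rot [-0.     0.007  0.069]
phi by pos 133.0 r 73.7
128.0 [-0.6  -0.28]
126.0 [-0.2  -0.17]
```

View pics/b4.png

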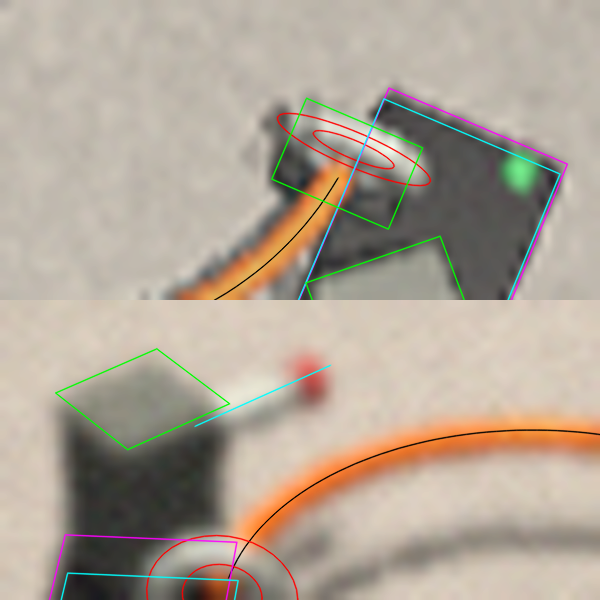

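```bash
cat > hookfit.py <<'E'
from ov2 import *
def hookfit(tag):
    o=robot.observe();q=o["eef_rot"];m=Ro.from_quat([q[1],q[2],q[3],q[0]]).as_matrix()
    sp=np.array([o["eef_pos"][0],o["eef_pos"][1],np.arctan2(m[1,0],m[0,0])+np.pi])
    aa=np.linspace(5,128,400);obs=[]
    for n in("top","scene"):
        c=load(n+"_"+tag);h=cv2.cvtColor(c["image"],cv2.COLOR_RGB2HSV).astype(int)
        M=(h[...,0]>5)&(h[...,0]<22)&(h[...,1]>140)&(h[...,2]>60)
        q0=proj(c,W(sp,arc(aa)));ys,xs=np.nonzero(M);P=np.stack([xs,ys],1).astype(float)
        d=np.sqrt(((P[:,None]-q0[None])**2).sum(2)).min(1);P=P[d<5];w=c["image"][P[:,1].astype(int),P[:,0].astype(int)].astype(float);w=w[:,0]-w[:,2]
        obs.append((c,P,w));print(n,len(P))
    def res(v,sel):
        r=[]
        for c,P,w in sel:
            q1=proj(c,W(sp+[v[0],v[1],0],arc(aa[aa<124.9]))); D=P[:,None]-q1[None];k=(D**2).sum(2).argmin(1);t=np.gradient(q1,axis=0)[k];t/=np.linalg.norm(t,axis=1)[:,None];e=D[range(len(P)),k];r.append((e[:,0]*t[:,1]-e[:,1]*t[:,0])*w/100)
        return np.concatenate(r)
    for nm,sel in(("top",obs[:1]),("scene",obs[1:]),("both",obs)):
        r=least_squares(res,[0,0],args=(sel,),loss="soft_l1");print(nm,"stand minus tcp world",r.x.round(2),"local",(np.array([[np.cos(sp[2]),np.sin(sp[2])],[-np.sin(sp[2]),np.cos(sp[2])]])@r.x).round(2))
if __name__=="__main__":
    import sys;hookfit(sys.argv[1])
E
python3 hookfit.py b4
```

```text
top 178
scene 135
top stand minus tcp world [0.21 0.14] local [-0.25  0.  ]
scene stand minus tcp world [ 1.44 -1.37] local [-0.39  1.95]
both stand minus tcp world [ 0.62 -0.37] local [-0.3   0.66]
```

```bash
python3 -m inch '[[[-0.2,-0.08,0],[0,0.004,0.023],1.5],[[-0.2,-0.1,0],[0,0.003,0.023],1.5],[[-0.2,-0.1,0],[0,0,0.023],1.5],[[-0.1,-0.09,0],[0,0,0.017],1.5]]'; python3 plan.py 125 123 121 119 117 115 113 111
```

```text
time_s: 9.1
eef_pos: [533.7, 61.4, 70.4]
eef_rot: [0.0, 0.939, 0.345, 0.001]
ft_force: [0.4, 1.4, -4.3]
grip_width: 19.1
t9.10 pos [533.7  61.4  70.4] yaw 40.37 tiltdeg [0.16 0.03] F [ 0.4  1.4 -4.3] T [0.01 0.04 0.  ] w 19.1
need cm [-0.32 -0.19  0.01] rot [-0.001  0.003  0.03 ]
phi by pos 127.8 r 74.3
125.0 [-0.32 -0.19]
123.0 [-0.19 -0.18]
121.0 [-0.18 -0.19]
119.0 [-0.18 -0.19]
117.0 [-0.17 -0.2 ]
115.0 [-0.16 -0.2 ]
113.0 [-0.16 -0.21]
111.0 [-0.15 -0.21]
```

```bash
python3 -m inch '[[[-0.2,-0.1,-0.02],[0,0.003,0.023],1.5],[[-0.19,-0.13,-0.02],[0,0,0.025],1.5],[[-0.19,-0.16,-0.02],[0,0,0.025],1.5],[[-0.19,-0.18,-0.02],[0,0,0.03],1.5]]'; python3 plan.py 119 117 115 113 111 109 ; python3 -c "
from ov2 import *
overlay('b5',(('top',275,210,60,30,10),('scene',240,225,60,30,10)))"; python3 hookfit.py b5
```

```text
time_s: 9.43
eef_pos: [527.9, 56.0, 70.5]
eef_rot: [0.0, 0.918, 0.396, 0.003]
ft_force: [1.9, 1.8, -2.7]
grip_width: 19.5
t9.43 pos [527.9  56.   70.5] yaw 46.66 tiltdeg [0.31 0.11] F [ 1.9  1.8 -2.7] T [ 0.17  0.   -0.01] w 19.5
need cm [-0.3 -0.2  0. ] rot [-0.002  0.005  0.025]
phi by pos 121.7 r 74.2
119.0 [-0.3 -0.2]
117.0 [-0.17 -0.2 ]
115.0 [-0.16 -0.2 ]
113.0 [-0.16 -0.21]
111.0 [-0.15 -0.21]
109.0 [-0.14 -0.22]
top 156
scene 134
top stand minus tcp world [0.32 0.84] local [-0.83 -0.35]
scene stand minus tcp world [ 1.65 -1.18] local [-0.28  2.01]
both stand minus tcp world [ 0.96 -0.09] local [-0.6   0.76]
```

View pics/b5.png

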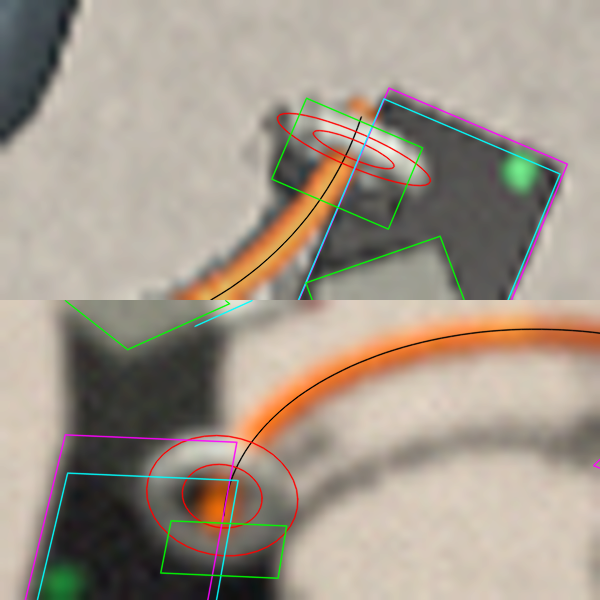

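The tip is through: it shows beyond the ring at top (362,103), and orange is visible inside the opening at scene (218,505). Forces are small, so I'll go on round.

```bash
python3 -m inch '[[[-0.22,-0.16,0],[0,0.003,0.025],1.5],[[-0.22,-0.2,0],[0,0,0.03],1.5],[[-0.2,-0.22,0],[0,0,0.035],1.5],[[-0.2,-0.24,0],[0,0,0.035],1.5]]'; python3 plan.py 112 109 106 103 100
```

```text
time_s: 9.87
eef_pos: [520.0, 47.8, 70.4]
eef_rot: [-0.0, 0.891, 0.453, 0.002]
ft_force: [0.9, 0.4, -3.8]
grip_width: 19.3
t9.87 pos [520.   47.8  70.4] yaw 53.91 tiltdeg [0.19 0.11] F [ 0.9  0.4 -3.8] T [ 0.05  0.02 -0.02] w 19.3
need cm [-0.08 -0.1   0.01] rot [-0.002  0.003  0.021]
phi by pos 112.9 r 74.9
112.0 [-0.08 -0.1 ]
109.0 [-0.22 -0.33]
106.0 [-0.2  -0.34]
103.0 [-0.18 -0.35]
100.0 [-0.16 -0.36]
```

```bash
python3 -m inch '[[[-0.2,-0.26,0],[-0.002,0.003,0.055],1.5],[[-0.21,-0.33,0],[0,0,0.052],1.5],[[-0.19,-0.34,0],[0,0,0.052],1.5],[[-0.17,-0.35,0],[0,0,0.052],1.5]]'; python3 plan.py 99 96 93 90 87 84
```

```text
time_s: 10.2
eef_pos: [512.7, 35.1, 70.4]
eef_rot: [0.0, 0.836, 0.548, 0.001]
ft_force: [0.1, 1.7, -4.3]
grip_width: 19.3
t10.20 pos [512.7  35.1  70.4] yaw 66.48 tiltdeg [0.11 0.03] F [ 0.1  1.7 -4.3] T [ 0.11 -0.01  0.01] w 19.3
need cm [-0.16 -0.33  0.01] rot [-0.001  0.002  0.028]
phi by pos 101.8 r 74.8
99.0 [-0.16 -0.33]
96.0 [-0.14 -0.37]
93.0 [-0.12 -0.37]
90.0 [-0.1  -0.38]
87.0 [-0.08 -0.38]
84.0 [-0.06 -0.39]
```

```bash
python3 -m inch '[[[-0.16,-0.33,-0.02],[0,0,0.03],1.5],[[-0.14,-0.37,-0.02],[0,0,0.052],1.5],[[-0.12,-0.37,-0.02],[0,0,0.052],1.5],[[-0.1,-0.38,-0.02],[0,0,0.052],1.5]]'; python3 plan.py 87 84 81 78 75; python3 -c "
from ov2 import *
overlay('b6',(('top',265,195,70,30,10),('scene',240,220,70,30,10)))"
```

```text
time_s: 10.53
eef_pos: [508.7, 21.2, 70.4]
eef_rot: [0.0, 0.78, 0.626, 0.003]
ft_force: [0.4, 1.3, -3.1]
grip_width: 19.1
t10.53 pos [508.7  21.2  70.4] yaw 77.51 tiltdeg [0.29 0.2 ] F [ 0.4  1.3 -3.1] T [ 0.22  0.09 -0.01] w 19.1
need cm [-0.19 -0.44  0.01] rot [-0.004  0.005  0.045]
phi by pos 90.6 r 74.0
87.0 [-0.19 -0.44]
84.0 [-0.06 -0.39]
81.0 [-0.04 -0.39]
78.0 [-0.02 -0.39]
75.0 [ 0.   -0.39]
```

View pics/b6.png

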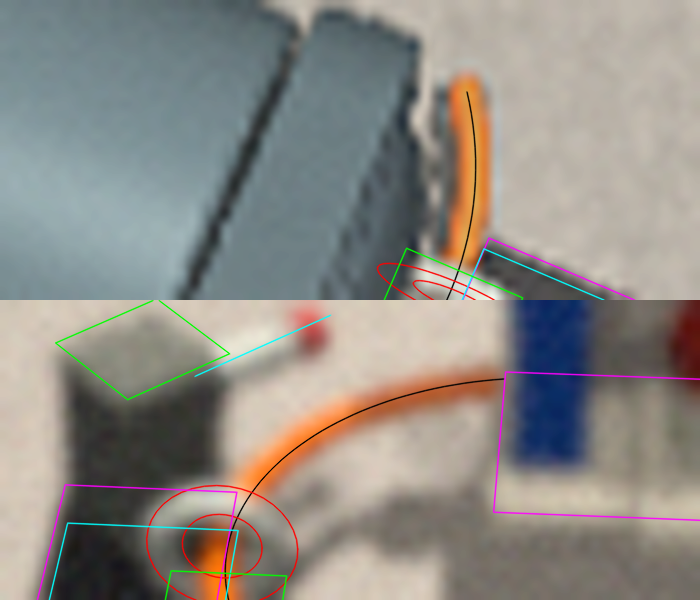

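```bash
python3 -m inch '[[[-0.16,-0.33,0],[-0.003,0.004,0.045],1.5],[[-0.1,-0.38,0],[0,0,0.052],1.5],[[-0.06,-0.39,0],[0,0,0.052],1.5],[[-0.04,-0.39,0],[0,0,0.052],1.5],[[-0.01,-0.39,0],[0,0,0.052],1.5]]'; python3 plan.py 75 73 71 69 67 65 63
```

```text
time_s: 11.05
eef_pos: [505.5, 2.9, 70.4]
eef_rot: [0.0, 0.695, 0.719, 0.001]
ft_force: [-1.5, 1.6, -3.2]
grip_width: 19.8
t11.05 pos [505.5   2.9  70.4] yaw 91.95 tiltdeg [0.11 0.04] F [-1.5  1.6 -3.2] T [0.25 0.05 0.  ] w 19.8
need cm [ 0.03 -0.17  0.01] rot [-0.001  0.002  0.003]
phi by pos 76.3 r 75.2
75.0 [ 0.03 -0.17]
73.0 [ 0.01 -0.26]
71.0 [ 0.02 -0.26]
69.0 [ 0.03 -0.26]
67.0 [ 0.04 -0.26]
65.0 [ 0.05 -0.26]
63.0 [ 0.06 -0.25]
```

```bash
python3 -m inch '[[[0.01,-0.26,-0.01],[0,0,0.025],1.5],[[0.02,-0.26,-0.01],[0,0,0.035],1.5],[[0.03,-0.26,-0.01],[0,0,0.035],1.5],[[0.02,-0.1,0],[0,0,0.01],1.5]]'; python3 plan.py 67 66 65 64 63 62; python3 -c "
from ov2 import *
overlay('b7',(('top',265,195,70,30,10),('scene',240,210,70,30,10)))"
```

```text
time_s: 11.38
eef_pos: [506.6, -4.7, 70.4]
eef_rot: [-0.001, 0.657, 0.754, 0.002]
ft_force: [-0.3, 1.1, -3.2]
grip_width: 19.2
t11.38 pos [506.6  -4.7  70.4] yaw 97.85 tiltdeg [0.09 0.21] F [-0.3  1.1 -3.2] T [ 0.09  0.2  -0.06] w 19.2
need cm [ 0.03 -0.46  0.01] rot [-0.004  0.001  0.039]
phi by pos 70.5 r 74.6
67.0 [ 0.03 -0.46]
66.0 [ 0.02 -0.13]
65.0 [ 0.03 -0.13]
64.0 [ 0.03 -0.13]
63.0 [ 0.03 -0.13]
62.0 [ 0.03 -0.13]
```

View pics/b7.png

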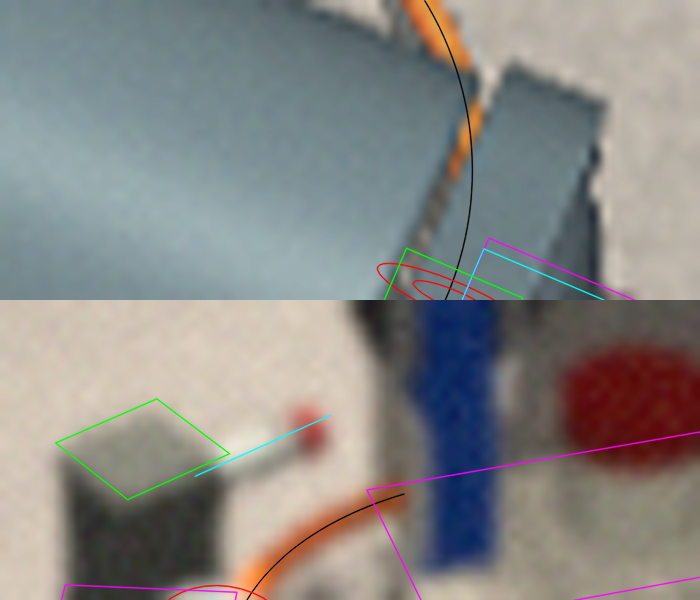

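```bash
python3 -m inch '[[[0.01,-0.2,0],[-0.002,0,0.02],1.5],[[0.02,-0.22,0],[-0.002,0,0.026],1.5],[[0.03,-0.2,0],[0,0,0.026],1.5],[[0,0,0],[0,0,0],1.5]]'; python3 plan.py 63 62 61 60 59 58
```

```text
time_s: 11.82
eef_pos: [507.5, -10.5, 70.4]
eef_rot: [0.001, 0.629, 0.777, 0.0]
ft_force: [0.4, 0.0, -3.2]
grip_width: 19.4
t11.82 pos [507.5 -10.5  70.4] yaw 102.06 tiltdeg [ 0.12 -0.04] F [ 0.4  0.  -3.2] T [-0.34 -0.02 -0.01] w 19.4
need cm [ 0.05 -0.38  0.01] rot [0.001 0.002 0.036]
phi by pos 66.0 r 74.7
63.0 [ 0.05 -0.38]
62.0 [ 0.03 -0.13]
61.0 [ 0.04 -0.13]
60.0 [ 0.04 -0.13]
59.0 [ 0.04 -0.12]
58.0 [ 0.04 -0.12]
```

```bash
python3 -m inch '[[[0.03,-0.19,0],[0,0,0.018],1.5],[[0.03,-0.19,0],[0,0,0.023],1.5],[[0,0,0],[0,0,0],1.5]]'; python3 plan.py 62 61 60 59 58;python3 -m inch '[[[0.03,-0.13,0],[0,0,0.018],1.5],[[0.03,-0.1,0],[0,0,0.015],1.5]]'; python3 plan.py 61 60 59 58
```

```text
time_s: 12.07
eef_pos: [508.1, -14.3, 70.4]
eef_rot: [0.001, 0.612, 0.791, 0.0]
ft_force: [0.3, -1.0, -3.3]
grip_width: 19.6
t12.07 pos [508.1 -14.3  70.4] yaw 104.50 tiltdeg [ 0.13 -0.03] F [ 0.3 -1.  -3.3] T [-0.23 -0.02 -0.01] w 19.6
need cm [ 0.02 -0.13  0.01] rot [0.    0.002 0.01 ]
phi by pos 63.0 r 74.9
62.0 [ 0.02 -0.13]
61.0 [ 0.04 -0.13]
60.0 [ 0.04 -0.13]
59.0 [ 0.04 -0.12]
58.0 [ 0.04 -0.12]
time_s: 12.23
eef_pos: [508.6, -16.3, 70.4]
eef_rot: [0.001, 0.599, 0.801, 0.001]
ft_force: [-1.7, 2.1, -2.3]
grip_width: 19.6
t12.23 pos [508.6 -16.3  70.4] yaw 106.47 tiltdeg [0.1  0.02] F [-1.7  2.1 -2.3] T [ 0.24  0.17 -0.03] w 19.6
need cm [ 0.01 -0.06  0.01] rot [-0.     0.002 -0.006]
phi by pos 61.4 r 74.9
61.0 [ 0.01 -0.06]
60.0 [ 0.04 -0.13]
59.0 [ 0.04 -0.12]
58.0 [ 0.04 -0.12]
```

```bash
python3 -m inch '[[[0.04,-0.12,0],[0,0,0.01],1.5],[[0.03,-0.1,0],[0,0,0.015],1.5]]'; python3 plan.py 59 58; python3 -m inch '[[[0.04,-0.1,0],[0,0,0.012],1.5],[[0,0,0],[0,0,0],1.5]]'; python3 plan.py 58 57
```

```text
time_s: 12.4
eef_pos: [509.2, -18.5, 70.4]
eef_rot: [0.0, 0.588, 0.809, 0.001]
ft_force: [-0.4, 1.1, -2.4]
grip_width: 19.2
t12.40 pos [509.2 -18.5  70.4] yaw 108.03 tiltdeg [0.08 0.05] F [-0.4  1.1 -2.4] T [ 0.21  0.13 -0.  ] w 19.2
need cm [ 0.02 -0.09  0.01] rot [-0.001  0.001  0.001]
phi by pos 59.7 r 74.9
59.0 [ 0.02 -0.09]
58.0 [ 0.04 -0.12]
time_s: 12.57
eef_pos: [509.6, -19.5, 70.4]
eef_rot: [0.0, 0.582, 0.813, 0.001]
ft_force: [-1.2, 1.3, -2.5]
grip_width: 19.1
t12.57 pos [509.6 -19.5  70.4] yaw 108.84 tiltdeg [0.06 0.07] F [-1.2  1.3 -2.5] T [0.17 0.07 0.04] w 19.1
need cm [ 0.03 -0.11  0.01] rot [-0.001  0.001  0.005]
phi by pos 58.9 r 74.9
58.0 [ 0.03 -0.11]
57.0 [ 0.04 -0.12]
```

```bash
python3 -m inch '[[[0.04,-0.11,0],[0,0,0.015],1.5],[[0,0,0],[0,0,0],1.5]]'; python3 plan.py 57; python3 -m inch '[[[0.04,-0.11,0],[0,0,0.015],1.5],[[0,0,0],[0,0,0],1.5]]'; python3 plan.py 56
```

```text
time_s: 12.73
eef_pos: [509.7, -20.1, 70.4]
eef_rot: [-0.001, 0.575, 0.818, 0.001]
ft_force: [-0.8, 2.0, -2.1]
grip_width: 19.5
t12.73 pos [509.7 -20.1  70.4] yaw 109.76 tiltdeg [0.   0.16] F [-0.8  2.  -2.1] T [ 0.09  0.14 -0.06] w 19.5
need cm [ 0.06 -0.18  0.01] rot [-0.003  0.     0.006]
phi by pos 58.4 r 74.9
57.0 [ 0.06 -0.18]
time_s: 12.9
eef_pos: [509.8, -20.4, 70.4]
eef_rot: [-0.002, 0.569, 0.823, 0.002]
ft_force: [-0.6, 3.2, -1.6]
grip_width: 19.3
t12.90 pos [509.8 -20.4  70.4] yaw 110.69 tiltdeg [-0.07  0.27] F [-0.6  3.2 -1.6] T [ 0.26  0.19 -0.08] w 19.3
need cm [ 0.1  -0.26  0.01] rot [-0.005 -0.001  0.007]
phi by pos 58.2 r 75.0
56.0 [ 0.1  -0.26]
```

```bash
python3 -m inch '[[[0.05,-0.14,0],[-0.003,0,-0.005],1.5],[[0.05,-0.14,0],[-0.001,0,0],1.5]]'; python3 plan.py 56
```

```text
time_s: 13.07
eef_pos: [510.0, -21.0, 70.5]
eef_rot: [-0.003, 0.571, 0.821, 0.002]
ft_force: [-2.8, 9.1, 2.1]
grip_width: 19.3
t13.07 pos [510.  -21.   70.5] yaw 110.34 tiltdeg [-0.2   0.35] F [-2.8  9.1  2.1] T [ 1.64  0.49 -0.05] w 19.3
need cm [ 0.07 -0.2   0.  ] rot [-0.006 -0.003  0.013]
phi by pos 57.7 r 75.0
56.0 [ 0.07 -0.2 ]
```

```bash
python3 -m inch '[[[0.05,-0.15,0.02],[-0.001,0,0.004],1.5],[[0.05,-0.15,0.02],[0,0,0.004],1.5]]'; python3 plan.py 56
```

```text
time_s: 13.23
eef_pos: [510.1, -21.5, 70.6]
eef_rot: [-0.006, 0.568, 0.823, 0.003]
ft_force: [-2.3, 7.7, 0.0]
grip_width: 19.1
t13.23 pos [510.1 -21.5  70.6] yaw 110.76 tiltdeg [-0.33  0.63] F [-2.3  7.7  0. ] T [ 1.29  0.29 -0.12] w 19.1
need cm [ 0.06 -0.16 -0.01] rot [-0.011 -0.006  0.006]
phi by pos 57.3 r 75.0
56.0 [ 0.06 -0.16]
```

```bash
python3 -m inch '[[[0.06,-0.18,0.01],[-0.008,-0.004,0.004],1.5],[[0.06,-0.18,0.01],[-0.004,-0.002,0.004],1.5]]'; python3 plan.py 56
```

```text
time_s: 13.4
eef_pos: [510.1, -21.7, 70.5]
eef_rot: [-0.003, 0.565, 0.825, 0.002]
ft_force: [-3.5, 9.8, 2.9]
grip_width: 19.3
t13.40 pos [510.1 -21.7  70.5] yaw 111.13 tiltdeg [-0.2   0.41] F [-3.5  9.8  2.9] T [ 1.85  0.49 -0.14] w 19.3
need cm [ 0.07 -0.14 -0.  ] rot [-0.007 -0.003 -0.001]
phi by pos 57.2 r 75.1
56.0 [ 0.07 -0.14]
```

```bash
python3 -m inch '[[[0.07,-0.21,0.03],[-0.007,-0.003,0],1.5],[[0.07,-0.21,0.03],[-0.004,-0.002,0.002],1.5]]'; python3 plan.py 56
```

```text
time_s: 13.57
eef_pos: [510.1, -21.9, 70.5]
eef_rot: [-0.002, 0.565, 0.825, 0.001]
ft_force: [-2.6, 10.6, 0.5]
grip_width: 19.5
t13.57 pos [510.1 -21.9  70.5] yaw 111.15 tiltdeg [-0.11  0.28] F [-2.6 10.6  0.5] T [ 2.    0.4  -0.11] w 19.5
need cm [ 0.07 -0.12  0.  ] rot [-0.005 -0.002 -0.001]
phi by pos 57.0 r 75.2
56.0 [ 0.07 -0.12]
```

```bash
python3 -m inch '[[[0.08,-0.24,0.04],[-0.005,-0.002,0],1.5],[[0.08,-0.24,0.04],[-0.004,-0.002,0],1.5],[[0.08,-0.24,0.04],[-0.004,-0.002,0],1.5]]'; python3 plan.py 56
```

```text
time_s: 13.82
eef_pos: [510.2, -22.3, 70.5]
eef_rot: [-0.003, 0.567, 0.824, 0.003]
ft_force: [-2.2, 11.7, 0.4]
grip_width: 19.4
t13.82 pos [510.2 -22.3  70.5] yaw 110.98 tiltdeg [-0.07  0.4 ] F [-2.2 11.7  0.4] T [ 2.15  0.36 -0.17] w 19.4
need cm [ 0.06 -0.08 -0.  ] rot [-0.007 -0.001  0.002]
phi by pos 56.7 r 75.2
56.0 [ 0.06 -0.08]
```

```bash
python3 -m inch '[[[0.08,-0.24,0.04],[-0.006,-0.002,0],1.5],[[0.08,-0.24,0.04],[-0.005,-0.002,0],1.5],[[0.08,-0.24,0.04],[-0.005,-0.002,0],1.5],[[0.08,-0.24,0.04],[-0.005,-0.002,0],1.5]]'; python3 plan.py 56
```

```text
time_s: 14.15
eef_pos: [510.3, -22.3, 70.5]
eef_rot: [-0.002, 0.568, 0.823, 0.003]
ft_force: [-3.0, 13.1, 1.2]
grip_width: 19.7
t14.15 pos [510.3 -22.3  70.5] yaw 110.74 tiltdeg [-0.05  0.4 ] F [-3.  13.1  1.2] T [ 2.26  0.37 -0.12] w 19.7
need cm [ 0.05 -0.07 -0.  ] rot [-0.007 -0.001  0.006]
phi by pos 56.7 r 75.2
56.0 [ 0.05 -0.07]
```

```bash
python3 -m inch '[[[0.08,-0.23,0.04],[-0.005,-0.002,0],1.5],[[0.08,-0.23,0.04],[-0.005,-0.002,0],1.5],[[0.08,-0.23,0.04],[-0.005,-0.002,0],1.5],[[0.08,-0.23,0.04],[-0.005,-0.002,0],1.5]]'; python3 plan.py 56; python3 -m inch '[[[0.08,-0.23,0.04],[-0.005,-0.002,0],1.5],[[0.08,-0.23,0.04],[-0.005,-0.002,0],1.5],[[0.08,-0.23,0.04],[-0.005,-0.002,0],1.5],[[0.08,-0.23,0.04],[-0.005,-0.002,0],1.5]]'; python3 plan.py 56;python3 -c "
from ov2 import *
overlay('b8',(('top',265,195,70,30,10),('scene',240,210,70,30,10)))"
```

```text
time_s: 14.48
eef_pos: [510.3, -22.4, 70.5]
eef_rot: [-0.002, 0.57, 0.822, 0.003]
ft_force: [-2.2, 12.1, 1.0]
grip_width: 18.9
t14.48 pos [510.3 -22.4  70.5] yaw 110.53 tiltdeg [-0.04  0.39] F [-2.2 12.1  1. ] T [ 2.12  0.38 -0.11] w 18.9
need cm [ 0.04 -0.07  0.  ] rot [-0.007 -0.001  0.01 ]
phi by pos 56.6 r 75.1
56.0 [ 0.04 -0.07]
time_s: 14.82
eef_pos: [510.4, -22.4, 70.5]
eef_rot: [-0.002, 0.571, 0.821, 0.003]
ft_force: [-2.7, 12.3, 0.8]
grip_width: 19.4
t14.82 pos [510.4 -22.4  70.5] yaw 110.31 tiltdeg [-0.02  0.39] F [-2.7 12.3  0.8] T [ 2.16  0.41 -0.13] w 19.4
need cm [ 0.04 -0.07 -0.  ] rot [-0.007 -0.     0.014]
phi by pos 56.6 r 75.1
56.0 [ 0.04 -0.07]
```

View pics/b8.png

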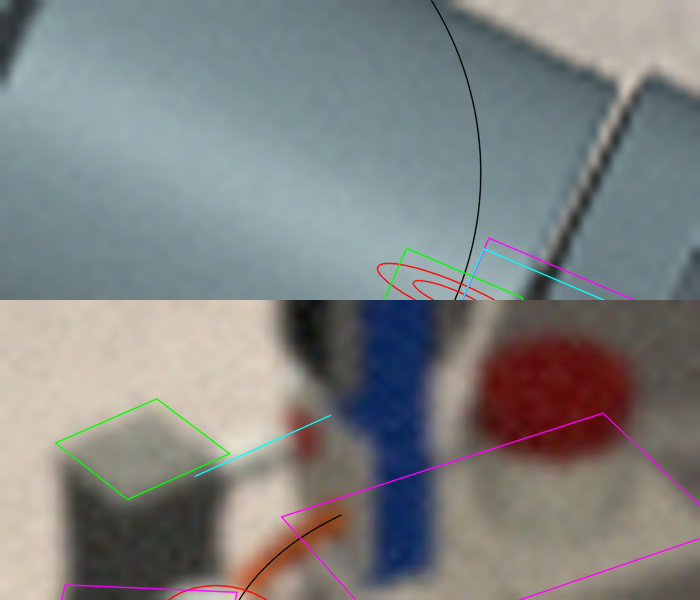

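```bash
python3 -m inch '[[[0.08,-0.26,0.06],[-0.006,-0.002,0],1.5],[[0.08,-0.26,0.06],[-0.006,-0.002,0],1.5],[[0.08,-0.26,0.06],[-0.005,-0.002,0],1.5],[[0.08,-0.26,0.06],[-0.005,-0.002,0],1.5]]'; python3 plan.py 56; python3 -m inch '[[[0.08,-0.25,0.06],[-0.005,-0.002,0],1.5],[[0.08,-0.25,0.06],[-0.005,-0.002,0],1.5],[[0.08,-0.25,0.06],[-0.005,-0.002,0],1.5],[[0.08,-0.25,0.06],[-0.005,-0.002,0],1.5]]'; python3 plan.py 56
```

```text
time_s: 15.25
eef_pos: [510.4, -22.6, 70.6]
eef_rot: [-0.002, 0.573, 0.819, 0.003]
ft_force: [-1.0, 12.2, -0.8]
grip_width: 19.4
t15.25 pos [510.4 -22.6  70.6] yaw 110.05 tiltdeg [0.03 0.41] F [-1.  12.2 -0.8] T [ 2.34  0.19 -0.12] w 19.4
need cm [ 0.04 -0.05 -0.01] rot [-0.007  0.     0.018]
phi by pos 56.5 r 75.2
56.0 [ 0.04 -0.05]
time_s: 15.58
eef_pos: [510.4, -22.6, 70.6]
eef_rot: [-0.002, 0.575, 0.818, 0.004]
ft_force: [-1.7, 11.7, -1.7]
grip_width: 19.2
t15.58 pos [510.4 -22.6  70.6] yaw 109.80 tiltdeg [0.09 0.51] F [-1.7 11.7 -1.7] T [ 2.26  0.24 -0.15] w 19.2
need cm [ 0.03 -0.05 -0.01] rot [-0.009  0.001  0.023]
phi by pos 56.4 r 75.1
56.0 [ 0.03 -0.05]
```

```bash
python3 -m inch '[[[0.02,-0.1,0],[-0.005,0,0],1.5],[[0,0,0],[-0.003,0,0],1.5],[[-0.02,0.05,0],[0,0,0],1.5],[[-0.03,0.07,0],[0,0,0],1.5],[[-0.03,0.08,0],[0,0,0],1.5],[[0,0,0],[0,0,0],1.5]]'; python3 plan.py 58.5
```

```text
time_s: 16.08
eef_pos: [509.5, -19.7, 70.4]
eef_rot: [-0.0, 0.574, 0.819, 0.002]
ft_force: [-1.4, 2.5, -0.8]
grip_width: 19.2
t16.08 pos [509.5 -19.7  70.4] yaw 109.90 tiltdeg [0.06 0.17] F [-1.4  2.5 -0.8] T [ 0.44  0.27 -0.02] w 19.2
need cm [ 0.01 -0.04  0.01] rot [-0.003  0.001 -0.023]
phi by pos 58.8 r 75.0
58.5 [ 0.01 -0.04]
```

```bash
python3 -m inch '[[[0,0.02,0],[-0.003,0,-0.015],1.5],[[0,0,0],[0,0,-0.005],1.5],[[0,0,0],[0,0,0],1.5]]'; python3 plan.py 58.5; python3 -m inch '[[[0,0,0],[0,0,0],2.4],[[0,0,0],[0,0,0],3],[[0,0,0],[0,0,0],4],[[0,0,0],[0,0,0],5],[[0,0,0],[0,0,0],5]]'; python3 plan.py 58.5
```

```text
time_s: 16.33
eef_pos: [509.7, -19.6, 70.4]
eef_rot: [0.001, 0.583, 0.812, 0.001]
ft_force: [-0.7, 0.9, -0.9]
grip_width: 19.3
t16.33 pos [509.7 -19.6  70.4] yaw 108.61 tiltdeg [0.1 0. ] F [-0.7  0.9 -0.9] T [0.24 0.18 0.02] w 19.3
need cm [-0.01 -0.04  0.01] rot [-0.     0.002 -0.   ]
phi by pos 58.8 r 74.8
58.5 [-0.01 -0.04]
time_s: 16.75
eef_pos: [513.1, -21.6, 73.0]
eef_rot: [0.005, 0.584, 0.812, 0.001]
ft_force: [0.4, 0.1, 0.2]
grip_width: 49.8
t16.75 pos [513.1 -21.6  73. ] yaw 108.59 tiltdeg [ 0.53 -0.2 ] F [0.4 0.1 0.2] T [ 0.02 -0.01 -0.01] w 49.8
need cm [-0.34  0.16 -0.25] rot [0.004 0.009 0.   ]
phi by pos 56.5 r 72.3
58.5 [-0.34  0.16]
```

```bash
python3 -m inch '[[[-0.1,0,1.5],[0,0.005,0],5],[[0,0,2.5],[0,0,0],5],[[0,0,3],[0,0,0],5],[[0,0,3],[0,0,0],5],[[0,0,3],[0,0,0],5],[[-2,0,1],[0,0,0],5],[[-3,-1,0],[0,0,0],5],[[-3,-2,0],[0,0,0],5]]'; python3 -m inch '[[[-2,-3,0],[0,0,0],5],[[-1,-4,0],[0,0,0],5],[[0,-4,0],[0,0,0],5],[[0,-4,0],[0,0,0],5],[[0,-4,0],[0,0,0],5],[[0,-4,0],[0,0,0],5],[[0,0,0],[0,0,0],5],[[0,0,0],[0,0,0],5]]'; python3 -c "
from ov2 import *
import ov
from look import *
snap('f1',[('top',200,150,160,140,2.4),('scene',200,180,160,140,2.4)])
snap('f1s',[('scene',230,195,90,65,8)]);snap('f1t',[('top',250,180,90,70,8)])"
```

```text
time_s: 17.42
eef_pos: [432.2, -51.4, 221.3]
eef_rot: [0.005, 0.582, 0.813, -0.0]
ft_force: [0.7, -1.3, -0.7]
grip_width: 49.9
time_s: 18.08
eef_pos: [399.9, -289.8, 225.6]
eef_rot: [0.011, 0.587, 0.809, -0.004]
ft_force: [-0.5, 0.5, -0.8]
grip_width: 50.4
```

View pics/f1s.png

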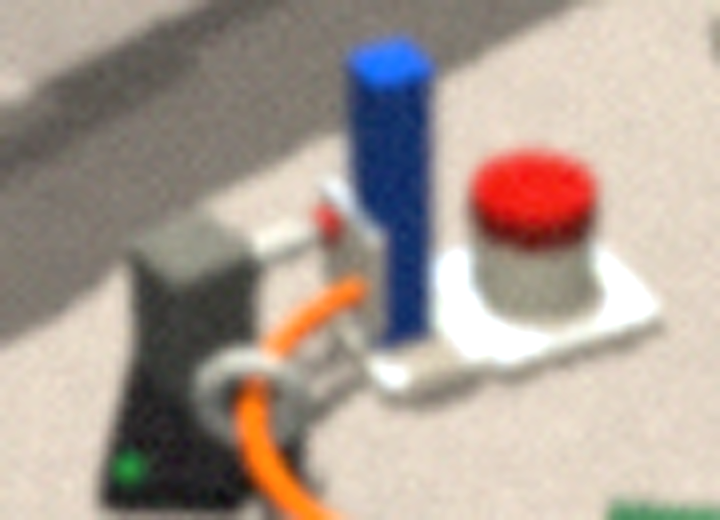

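View pics/f1t.png

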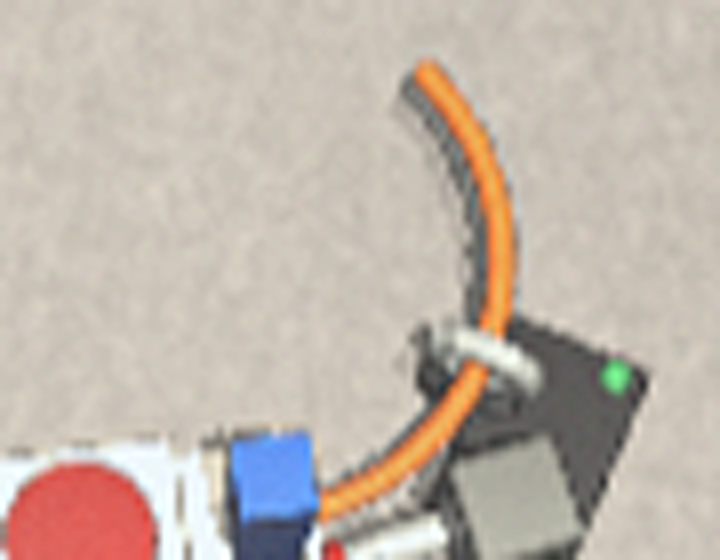

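The stand is upright. Its hook runs through the eye, seen at scene (255,385) and top (488,360), and the plate rests at the red head, scene (328,218). Next I'll check the bystanders against the first picture.

Run:
```python
from h import *
a=load("scene")["image"];b=load("scene_f1s")["image"]
c=load("top")["image"];d=load("top_f1t")["image"]
def st(x,y):
    D=cv2.cvtColor(cv2.convertScaleAbs(cv2.absdiff(x,y),alpha=2),cv2.COLOR_RGB2BGR);return np.hstack([cv2.cvtColor(y,cv2.COLOR_RGB2BGR),D])
cv2.imwrite("pics/diff.png",cv2.resize(np.vstack([st(a,b),st(c,d)]),(780,585),interpolation=cv2.INTER_AREA))
from cell import robot;o=robot.observe();print(o["time_s"],o["ft_force"])
```

```text
18.2833 [-0.01817964  0.79411796 -0.25192432]
```

View pics/diff.png

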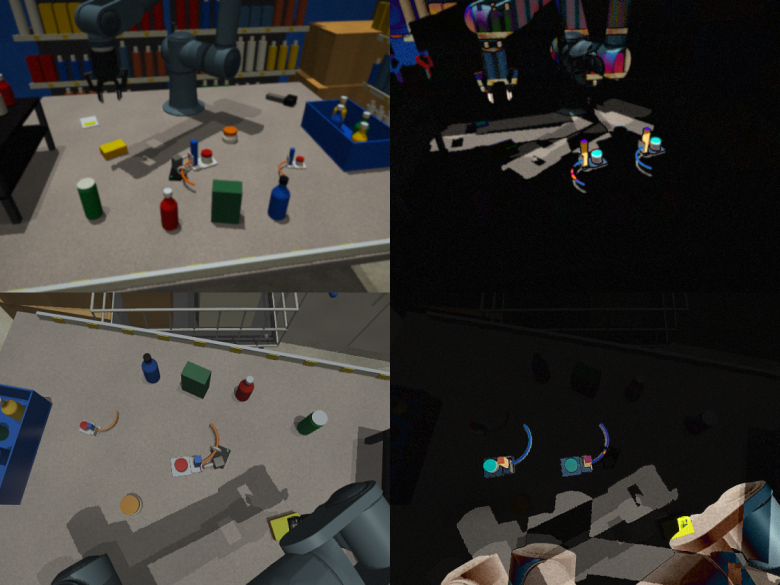

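```bash
python3 -c "
from cell import robot;print(robot.sign_off())"
```

```text
the job is handed in; nothing more can be done
None
```

The larger stand is hooked through the eye of the alarm block, upright and released, and I handed the job in at about 18 s.

- **Threading:** I gripped the post, lifted the stand across, and set it down short of the eye. Then I slid it round the circle, tip first. At most points the foot bore only a few newtons on the deck. The tip was seen through the ring in both cameras. At one point, early on the way to the eye, the readings suggest the foot lifted about 1 mm off the deck before I lowered it again. That was before the tip entered the eye.
- **Pressing:** The plate met the plunger about 58° short of the eye. I held the push for about 1.8 s, with the wrist reading 12–13 N, which includes some foot friction. I estimate 9.5–11 N on the plunger itself. The highest wrist reading was 13.4 N during the press and about 19 N in all, from setting the foot on the deck. I only sampled the force at the end of each move, so I cannot rule out short peaks in between.
- **Letting go:** I backed off until the force was about 1 N, opened the fingers and withdrew clear.
- **Last checks:** The hook is through the eye and the plate rests at the red head. Comparing pictures from before and after, only the stand, the arm and its shadows changed. The yellow soap box was partly hidden behind the arm in the last top picture, but it showed no change in the scene view. The wrist force was under 1 N.

No check failed. The two cameras disagreed by about 2 mm on the hook's position, well within the eye's clearance.

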